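# Refit a cartridge fuse in its spring clips

### The arm

A 6-joint arm with a two-finger parallel gripper is mounted at the origin on the work surface. World frame = base frame: x ahead of the robot, y to its left, z up, the work surface at z = 0. Lengths are in mm, angles in rad, forces in N, time in s.
With the tool pointing down it reaches from about 275 to 825 mm from the base axis. Payload 5.2 kg.
Tool frame: the origin (TCP) lies at the very end of the fingers, on their centre line; the grasp point (between the pads) lies 19 mm behind it; z points along the fingers, y is the line along which they close (so a half turn about z gives the same grasp; the last joint's range is limited). The gripper opens to 93 mm and grips with 3 to 60 N. Pads are 15 mm wide; open, the fingers measure 128 mm over their backs; the gripper's body (75 mm by 188 mm) begins 65 mm behind the grasp point.
Start: joints at [0.927, 0.259, 1.535, -0, 1.348, -0.203], TCP at [234.644, 497.44, 184.853] pointing down, gripper open.
Joint ranges: [-3.14, 3.14], [-0.91, 2.08], [0.19, 2.58], [-1.22, 4.36], [0.22, 2.71], [-3.12, 3.12]. Speed limits (rad/s): [2.57, 2.57, 3.14, 3.14, 3.14, 3.14].

### API

Orientations are given as [roll, pitch, yaw] about the fixed x, y, z axes, in that order (R = Rz(yaw) Ry(pitch) Rx(roll)).
In Python, from bench import robot gives the robot as it stands. The module is installed in compiled form; this text tells all that it offers. Calls block until the motion is done:
- robot.move_ptp(position, orientation): joint-space move of the TCP to a pose.
- robot.move_linear(position, ori=None, speed=150, f_stop=None): straight line of the TCP; ori=None keeps the orientation; speed is the mean speed in mm/s. With f_stop (N) it stops when the force on the tool has changed by that much, and returns True; else False.
- robot.move_j(angles): joint-space move.
- robot.move_gripper(opening): opening from 0.0 (shut) to 1.0 (fully open); the grip force is fixed at half the most; returns when the fingers have stopped.
- robot.sleep(seconds).
- robot.inverse_kinematics(position, orientation): joint angles nearest the present ones, or None.
- robot.get_image(name): name is "scene" or "top"; returns a dict with "img" (420x560x3 uint8, blue, green, red), "fovy" (degrees; the focal length in pixels is half the picture's height over the tangent of half this angle, whatever the lens; pixels are square), "cx", "cy" (the principal point, pixels), "k1" (the pictures are not rectified: a ray, as slopes to the right and down, at radius r is drawn at 1 + k1 r^2 times it, then the intrinsics apply), "eye" and "orientation" of the camera in the world. Camera axes: x right, y down, z forward; pixel columns grow to the right and rows downward; lengths in mm; the calibration is good to about 2 mm. A picture is of the moment at which its call begins. There is no depth.
A pose or a line that the arm cannot do raises robot.MotionError and nothing moves.
- robot.hand_in(): hands the job in; it is judged then, once.
Readings, each from a call of its own:
- robot.current_t(): time.
- robot.current_qpos(): joint angles.
- robot.current_joint_vel(): joint speeds.
- robot.current_joint_efforts(): joint torques, N m.
- robot.current_tcp_pos(): TCP position.
- robot.current_eef_rot(): TCP orientation.
- robot.current_contact_force(): force on the tool from outside, world axes, zero at the start.
- robot.current_ft_torque(): the same for the moment, N m.
- robot.current_gripper_width(): opening from 0.0 (shut) to 1.0 (fully open).
- robot.current_finger_force(): force on a finger pad.
Only numpy, scipy, OpenCV 4.12 (cv2) and the standard library are available. Lean on these libraries where they do the work, as an engineer would, in place of code of your own. Each camera call takes 0.05 s, during which the arm holds its last target. There are 200 camera calls.

### The job

Take the long cartridge fuse from the grey stock rack and press it straight down into the empty pair of spring clips on the fuse panel until both ends have snapped past the clips and sit fully home on the clip floors; push no harder than about 25 N, or the panel's soft rubber feet are squashed. Then swing the clear hinged cover fully shut over it. Leave the short fuse and the other things on the bench where they are.

Things in the scene. Friction and masses are not known exactly. Their poses are not given: they have to be found in the camera images.
- fuse_center (a point): The long cartridge fuse: brown tube 20 mm in diameter with a white label band and a brass cap at each end, 127 mm long in all, about 0.1 kg. The caps are 20.6 mm in diameter, 16 mm long, their rims chamfered. This point is its very centre, on its axis; y runs along the axis (either end may go either way). It starts lying level in a notch of the rack, axis 28 mm above the bench.
- fuse: The same long fuse as fuse_center, origin also at its centre, y along its axis.
- short_fuse_center (a point): The short cartridge fuse, like the long one but 76 mm long: it does not belong in these clips. The point is its centre, y runs along its axis. It lies in the other notch of the rack, axis 28 mm above the bench.
- rack: Grey stock rack, fixed to the bench: a plate 170 (x) by 110 (y) by 4 mm with two ribs across it, 8 mm thick, 20 mm high, at y = -30 and +30 mm, each with notches at x = -42 and +42 mm in which the fuses lie along y; between the ribs a fuse is free for the fingers. Which notch holds the long fuse varies. Origin: centre of the underside.
- fuse_seat (a point): Where the long fuse's centre lies when fully home, half-way between the two copper spring clips of the fuse block, 60 mm above the bench; y runs along the fuse (away from the cover hinge), x across, z up. Flared end tabs 133 mm apart keep the fuse lengthways. The black block, 46 mm wide, lies 30 mm lower between the clips. A terminal row 76 to 110 mm to the +x side ends 12 mm lower.
- clip_floors: The copper floors of the two clips, on which the caps rest when home: 10 mm wide, 14 mm long, at y = -55.5 and +55.5 mm of the seat, 10.3 mm under the seated axis. Each clip has two spring leaves, 14 mm apart at the pinch, mouth flared to 30 mm; the caps meet them 11 mm above home. Spreading both takes 15 to 23 N, then it eases off, then comes the floor. All on the panel, moving with it.
- cover_hinge (a point): Middle of the cover's hinge pin, 83 mm from the seat at its -y end, 76 mm above the bench. The pin runs along x. Same axes as fuse_seat.
- cover (a joint): Hinge angle of the clear plastic cover, rad: 0 shut (level over the fuse), it starts open at 1.65 to 1.95, leaning away from the fuse; stops at 2.05. A stiff hinge: it stays where it is left and wants about 1 N at its tip. Shut, it clears a seated fuse by 4 mm.
- cover_tip (a point): Middle of the cover's free edge, 176 mm from the hinge pin; the cover is 50 mm wide, 3 mm thick, with a grey lip at the free edge and 16 mm side skirts. y points from the hinge along the cover, z to its outer side (up when shut).
- multimeter: Black hand-held multimeter, 80 x 165 x 40 mm, lying face up beyond the panel; leave alone. Origin: centre of its underside.
- screwdriver: Screwdriver 190 mm long with a black handle, lying at the right side; leave alone.
- tape: Roll of clear tape lying flat, 94 mm across, 24 mm high; leave alone. Origin: centre of its underside.
- alcohol: White plastic bottle, 60 mm across, 150 mm high, standing; leave alone. Origin: centre of its underside.
- core: Short black plastic tube standing on end, 48 mm across, 50 mm high; leave alone. Origin: centre of its underside.
- bagged_part: Flat bagged part, 100 x 140 x 22 mm; leave alone. Origin: centre of its underside.
- screw_tray: White divided tray, 100 x 160 x 28 mm; leave alone. Origin: centre of its underside.
- panel (a joint): How far the whole grey panel (fuse block, clips, cover) has sunk on its four soft rubber feet, m: 0 unloaded, and 1 mm more for each 4 N pressed on it, rising again when let go; over 8 mm harms the feet. So under load the seat lies lower than measured beforehand.
There are look-alikes about, which are no part of the job. Leave any green look-alike of the fuse alone.

How it is judged:
By the outcome, as a careful person would: the job done as asked, in the order asked, and still so for the second after the job is handed in, with the robot touching nothing.
It also fails if it takes over 51 s, if anything falls off the work surface, if the arm or the gripper's body presses on something with over 40 N, if the wrist force passes 120 N, or if a joint passes its speed limit or range.

## Working session

There is one attempt and no reset: what is moved stays moved. The work goes in short steps, each a Python script; the robot and the scene stay as the last script left them, time stands still between calls to the robot, and variables do not carry over. Pictures are saved under pics/ and viewed, at most 10 in all, crops included, and the job is handed in when it is done.

```bash
mkdir -p pics; cat > h.py <<'E'
import numpy as np, cv2
from bench import robot
from scipy.spatial.transform import Rotation as R
def cam(n):
    d=robot.get_image(n); return d
def K(d):
    f=d["img"].shape[0]/2/np.tan(np.radians(d["fovy"])/2)
    return np.array([[f,0,d["cx"]],[0,f,d["cy"]],[0,0,1.]]),np.array([d["k1"],0,0,0,0.])
def rot(d):
    o=np.array(d["orientation"],float)
    return o if o.shape==(3,3) else R.from_euler("xyz",o).as_matrix()
def ray(d,uv):
    k,c=K(d); s=cv2.undistortPoints(np.array(uv,float).reshape(-1,1,2),k,c).reshape(-1,2)
    return np.c_[s,np.ones(len(s))]@rot(d).T
def onz(d,uv,z):
    r=ray(d,uv); e=np.array(d["eye"],float); return e+r*((z-e[2])/r[:,2])[:,None]
def tri(d1,u1,d2,u2):
    r1=ray(d1,[u1])[0];r2=ray(d2,[u2])[0];e1=np.array(d1["eye"],float);e2=np.array(d2["eye"],float)
    s=np.linalg.lstsq(np.c_[r1,-r2],e2-e1,rcond=None)[0]
    a=e1+s[0]*r1;b=e2+s[1]*r2; return (a+b)/2,np.linalg.norm(a-b)
def proj(d,P):
    k,c=K(d);m=rot(d).T
    return cv2.projectPoints(np.array(P,float).reshape(-1,1,3),cv2.Rodrigues(m)[0],-m@np.array(d["eye"],float),k,c)[0].reshape(-1,2)
E
python3 - <<'E'
from h import *
for n in("scene","top"):
    d=cam(n); cv2.imwrite(f"pics/{n}0.png",cv2.resize(d["img"],(800,600),interpolation=cv2.INTER_CUBIC))
    print(n,{k:v for k,v in d.items() if k!="img"})
    np.save(f"{n}0.npy",d,allow_pickle=True)
print(robot.current_eef_rot(),robot.current_t())
E
```

```text
scene {'fovy': 49.38955640256758, 'cx': 273.8834114628113, 'cy': 213.44614200567813, 'k1': -0.1522581754571538, 'eye': array([1618.7823411 , -281.36991215,  876.42441157]), 'orientation': array([-2.19924824,  0.00561307,  1.31073462])}
top {'fovy': 45.04555532666891, 'cx': 280.6823303323534, 'cy': 200.7958174340374, 'k1': 0.06242496829865835, 'eye': array([ 441.95053741,  -22.55890609, 1228.27819186]), 'orientation': array([-3.05996459,  0.0193559 , -1.5787466 ])}
[-3.14004169e+00 -3.42999871e-04  2.70081980e+00] 0.1
```

View pics/scene0.png

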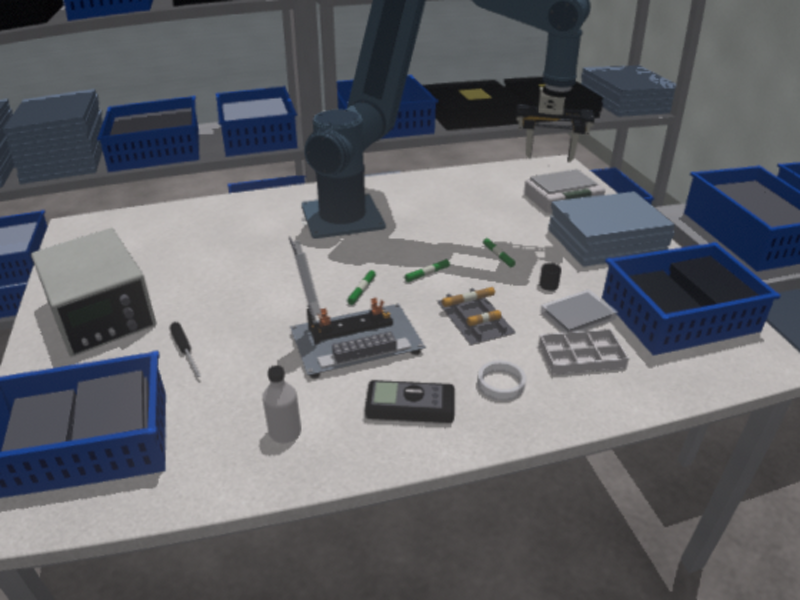

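View pics/top0.png

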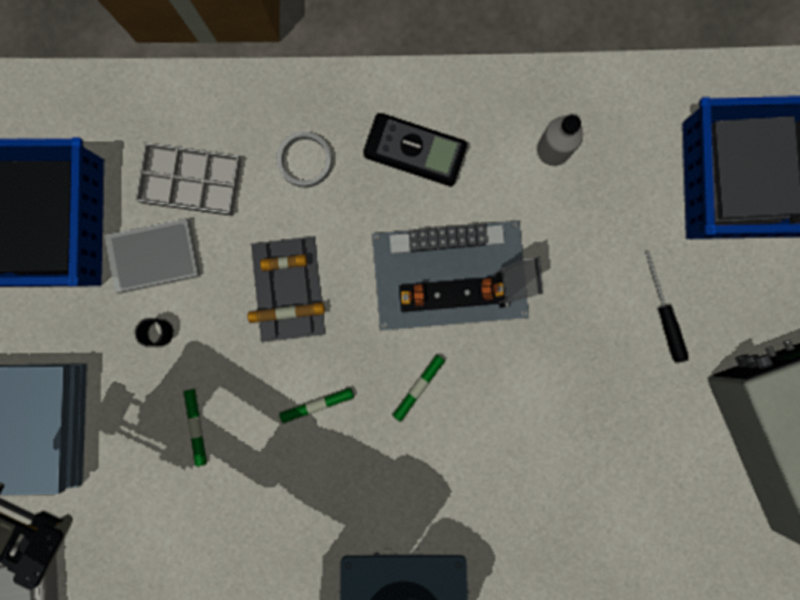

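The scene view shows the rack at about (475,310) and the panel at (355,335). The top view (800 px scale) shows the long fuse at (286,313), the clips at (412,295) and (493,289), and the cover hinged on the right and standing open. I'll zoom in on both.

```bash
python3 - <<'E'
from h import *
for n,(x,y,w,h) in {"scene":(195,160,170,110),"top":(165,145,225,100)}.items():
    d=np.load(f"{n}0.npy",allow_pickle=True).item()
    s=800//w if n=="top" else 4
    cv2.imwrite(f"pics/{n}1.png",cv2.resize(d["img"][y:y+h,x:x+w],None,fx=s,fy=s,interpolation=cv2.INTER_CUBIC))
    hsv=cv2.cvtColor(d["img"],cv2.COLOR_BGR2HSV)
    m=cv2.inRange(hsv,(3,110,60),(28,255,255)); m[:y]=0;m[y+h:]=0;m[:,:x]=0;m[:,x+w:]=0
    m[:,:]=cv2.morphologyEx(m,cv2.MORPH_CLOSE,np.ones((3,3)))
    c,l,st,ce=cv2.connectedComponentsWithStats(m)
    for i in range(1,c):
        if st[i,4]>6: print(n,st[i],ce[i].round(1))
E
```

```text
scene [336 201  10   5  28] [341.8 203.2]
scene [310 208  12   6  37] [314.1 209.9]
scene [261 210  11  12  47] [264.6 216.5]
scene [225 217   5   9  29] [226.8 221.8]
scene [343 217   7   6  27] [346.5 219.2]
scene [328 221   8   6  37] [331.2 223.4]
top [201 178  14   9 103] [207.6 182.3]
top [182 181  13   9 101] [187.7 184.7]
top [337 195  16  14 147] [343.3 201.9]
top [281 199  16  14 138] [289.4 206.6]
top [207 212  20  10 155] [216.8 216.6]
top [173 216  20  10 143] [182.8 220.7]
```

View pics/scene1.png

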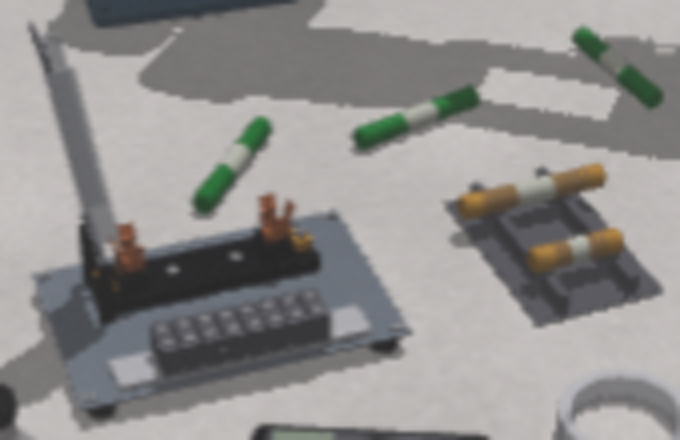

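View pics/top1.png

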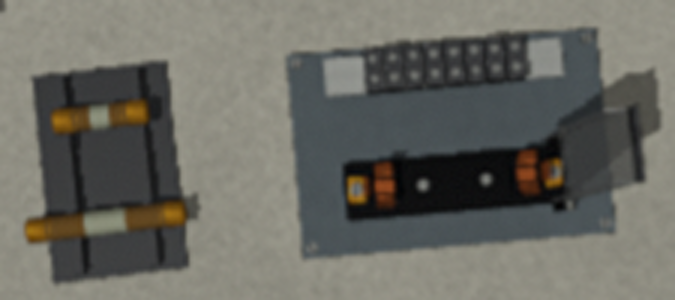

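The scene crop shows the long fuse (label at crop (535,187)), the clips at (128,248) and (272,220), and the end tabs. The top crop shows the fuse label at (105,220), the copper clips at (385,185) and (527,172), and the brass-coloured tabs at (357,190) and (554,174).

```bash
cat > meas.py <<'E'
from h import *
D={n:np.load(f"{n}0.npy",allow_pickle=True).item() for n in("scene","top")}
def up(d,box,s=4):
    x,y,w,h=box; return cv2.resize(d["img"],None,fx=s,fy=s,interpolation=cv2.INTER_CUBIC)[y*s:(y+h)*s,x*s:(x+w)*s]
def comps(d,box,lo,hi,amin,s=4):
    m=cv2.inRange(cv2.cvtColor(up(d,box,s),cv2.COLOR_BGR2HSV),lo,hi)
    c,l,st,ce=cv2.connectedComponentsWithStats(m)
    out=[]
    for i in range(1,c):
        if st[i,4]>amin:
            pts=np.argwhere(l==i)[:,::-1].astype(float)
            out.append(((pts+.5)/s-.5+np.array(box[:2])))
    return out
def fuse_ends(d,box):  # principal axis of brown+brass pixels
    c=comps(d,box,(8,100,50),(30,255,255),100)
    p=np.vstack(c); m=p.mean(0); u=np.linalg.svd(p-m,full_matrices=False)[2][0]
    t=(p-m)@u; mid=m+u*(t.min()+t.max())/2
    return m+u*t.min(),m+u*t.max(),m-u*((m-mid)@u)
E
python3 - <<'E'
from meas import *
T,S=D["top"],D["scene"]
a=fuse_ends(T,(170,208,62,22)); b=fuse_ends(S,(305,198,46,18))
print(a,b)
print("fuse tri",tri(T,a[2],S,b[2]))
e=onz(T,[a[0],a[1],a[2]],28); print("ends z28",e.round(1),np.linalg.norm(e[0]-e[1]),np.degrees(np.arctan2(*(e[0]-e[1])[:2][::-1])))
for n,d,box in(("top",T,(275,192,80,26)),("scene",S,(218,205,62,32))):
  for nm,lo,hi in(("cop",(4,110,60),(13,255,255)),("tab",(15,110,90),(30,255,255))):
    for c in comps(d,box,lo,hi,60):
        print(n,nm,len(c),c.mean(0).round(2),c.min(0).round(1),c.max(0).round(1), onz(d,[c.mean(0)],60).round(1) if n=="top" else "")
E
```

```text
(array([226.91835242, 215.23124157]), array([172.83698446, 221.81261342]), array([199.87766844, 218.5219275 ])) (array([345.26048629, 202.41061824]), array([309.64199544, 211.19392076]), array([327.45124087, 206.8022695 ]))
fuse tri (array([499.70669725, 191.35496624,  27.8628858 ]), np.float64(1.7318804330289208))
ends z28 [[507.2 127.9  28. ]
 [492.7 256.3  28. ]
 [499.9 192.2  28. ]] 129.15462583853727 -83.59440289098886
top cop 1326 [340.29 201.76] [336.6 194.9] [343.9 208.6] [[ 534.2 -138.3   60. ]]
top cop 222 [346.69 201.4 ] [345.4 198.4] [348.1 204.6] [[ 534.9 -153.    60. ]]
top cop 1286 [292.66 205.91] [289.4 198.9] [296.1 212.9] [[525.6 -28.3  60. ]]
top cop 99 [286.61 206.8 ] [285.6 203.6] [287.1 209.4] [[523.7 -14.3  60. ]]
top tab 87 [350.36 199.07] [349.1 197.9] [351.6 200.1] [[ 540.2 -161.5   60. ]]
top tab 223 [349.24 205.01] [346.6 203.1] [351.9 206.6] [[ 526.5 -158.7   60. ]]
top tab 510 [283.21 207.95] [280.6 203.6] [286.4 212.1] [[521.1  -6.4  60. ]]
scene cop 509 [262.88 215.26] [260.1 209.1] [267.1 218.9] 
scene cop 133 [226.17 218.09] [224.9 216.4] [227.4 220.1] 
scene cop 278 [226.95 223.68] [224.6 220.6] [229.1 225.9] 
scene tab 141 [269.65 219.73] [267.4 218.4] [271.9 220.9]
```

```bash
cat >> h.py <<'E'
def ori(yaw,tilt=0,flip=1):
    X=np.array([np.cos(yaw),np.sin(yaw),0]);Y=np.array([-np.sin(yaw),np.cos(yaw),0])
    z=np.sin(tilt)*Y-np.cos(tilt)*np.array([0,0,1.]); y=flip*X
    return list(R.from_matrix(np.c_[np.cross(y,z),y,z]).as_euler("xyz"))
E
python3 - <<'E'
from meas import *
T,S=D["top"],D["scene"]
print("clip+y",tri(T,(292.66,205.91),S,(262.9,215.3)),"clip-y",tri(T,(340.29,201.76),S,(226.7,221.8)))
psi=np.arctan2(8.6,110); print("psi",psi)
c=np.array([499.9,191.9]);fy=0.1125
for fl in(1,-1):
    print(fl,[np.round(q,2) if q is not None else None for q in (robot.inverse_kinematics([*c,9.5],ori(fy,0,fl)),robot.inverse_kinematics([529.9,-83.3,45],ori(psi,0,fl)),robot.inverse_kinematics([540,-270,200],ori(psi,.6,fl)),robot.inverse_kinematics([520,-20,80],ori(psi,0,fl)))])
E
```

```text
clip+y (array([525.78817063, -29.09573681,  54.91804897]), np.float64(1.5666359508515462)) clip-y (array([ 533.9172348 , -140.6450872 ,   58.17527961]), np.float64(4.489675317765916))
psi 0.07802310707728206
1 [array([ 0.16,  0.42,  1.79, -0.  ,  0.94,  0.05]), array([-0.36,  0.37,  1.75,  0.  ,  1.02, -0.44]), array([-0.88,  0.65,  1.05,  0.36,  1.92, -0.91]), array([-0.25,  0.3 ,  1.75,  0.  ,  1.09, -0.33])]
-1 [array([ 0.16,  0.42,  1.79, -0.  ,  0.94, -3.1 ]), array([-0.36,  0.37,  1.75, -0.  ,  1.02,  2.7 ]), array([-0.88,  0.65,  1.05,  0.36,  1.92,  2.23]), array([-0.25,  0.3 ,  1.75, -0.  ,  1.09,  2.81])]
```

```bash
python3 - <<'E'
from h import *
c=[499.9,191.9];fy=0.1125;psi=.078
robot.move_gripper(0.55)
robot.move_ptp([*c,75],ori(fy))
print(robot.move_linear([*c,10],speed=80,f_stop=8),robot.current_tcp_pos())
robot.move_gripper(0.0)
print(robot.current_gripper_width(),robot.current_finger_force())
robot.move_linear([*c,120],speed=150)
robot.move_ptp([529.9,-83.3,105],ori(psi))
print(robot.current_gripper_width(),robot.current_finger_force(),robot.current_contact_force(),robot.current_t(),robot.current_tcp_pos())
for n in("scene","top"):
    d=cam(n); np.save(f"{n}2.npy",d,allow_pickle=True)
    x,y=(195,150) if n=="scene" else (240,150)
    cv2.imwrite(f"pics/{n}2.png",cv2.resize(d["img"][y:y+110,x:x+150],None,fx=5,fy=5,interpolation=cv2.INTER_CUBIC))
E
```

```text
False [500.36398791 191.98636778  10.39863474]
0.005183443629899597 0.0
0.005944268228679542 0.0 [-0.6271436   0.62261766 -0.48127045] 6.3417 [529.68351706 -82.27729969 104.71173067]
```

View pics/scene2.png

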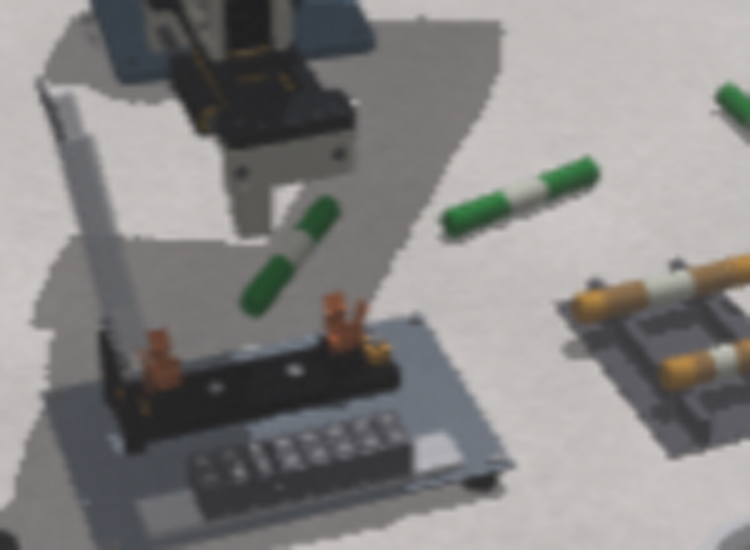

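View pics/top2.png

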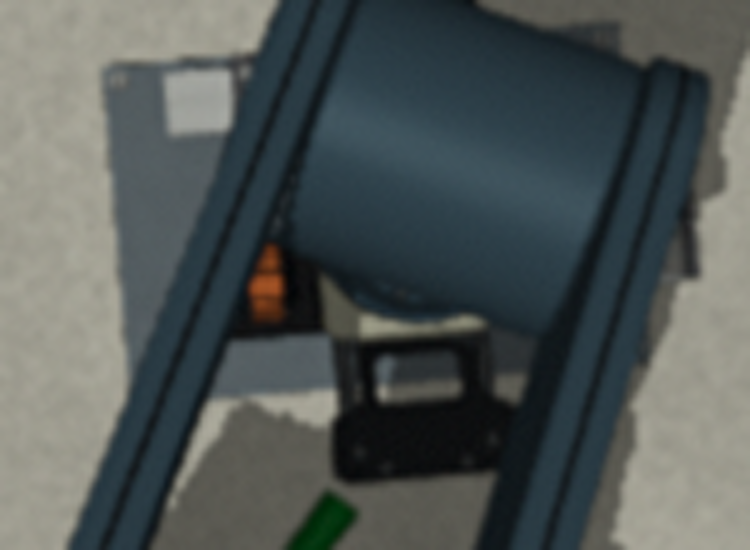

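The gripper closed on nothing, and the fuse is still in its notch (scene crop (660,285)). I'll compare the visible fingertip, scene crop about (252,235), with its predicted projection.

```bash
python3 - <<'E'
from h import *
S=np.load("scene2.npy",allow_pickle=True).item()
P=np.array(robot.current_tcp_pos());print(P,robot.current_eef_rot(),ori(.078))
pr=proj(S,[P,P+[0,0,19],P+[0,0,84]])
print(pr,(pr-[195,150])*5)
import meas
b=meas.fuse_ends(S,(305,198,46,18));print(b)
# fuse re-check and drawn predicted grasp frame
for n,d in(("s",meas.D["scene"]),("t",meas.D["top"])):
    print(n,proj(d,[[499.9,191.9,28],[507.2,127.9,28],[492.7,256.3,28]]))
E
```

```text
[529.91446226 -81.75137489 104.95459265] [-3.14145726e+00 -4.91069908e-04  1.65067314e+00] [np.float64(3.141592653589793), np.float64(0.0), np.float64(1.6487963267948966)]
[[245.8350593  205.19912461]
 [245.56672144 199.87854711]
 [244.62402683 181.00280236]] [[254.1752965  275.99562304]
 [252.83360719 249.39273556]
 [248.12013415 155.01401178]]
(array([345.24432282, 202.34677629]), array([309.69112162, 211.14227704]), array([327.46772222, 206.74452667]))
s [[327.89908073 206.73552099]
 [309.82891598 211.06748006]
 [345.55958855 202.52707111]]
t [[199.99524053 218.53515892]
 [226.93277327 215.21010183]
 [172.82944216 221.82987074]]
```

```bash
python3 - <<'E'
from h import *
S=np.load("scene0.npy",allow_pickle=True).item()
P=np.array([234.644,497.44,184.853]);y=np.array([np.sin(2.7008),-np.cos(2.7008),0])
pr=proj(S,[P,P+46*y,P-46*y,P+[0,0,28]]);print(pr,(pr*800/560))
robot.move_gripper(0.55)
d=cam("scene"); np.save("scene3.npy",d,allow_pickle=True)
Q=np.array(robot.current_tcp_pos());print(Q);pq=proj(d,[Q])[0]
im=d["img"].copy()
a=cv2.resize(S["img"][60:135,345:435],None,fx=4,fy=4,interpolation=cv2.INTER_CUBIC)
b=cv2.resize(im[135:210,200:290],None,fx=4,fy=4,interpolation=cv2.INTER_CUBIC)
for q in pr:cv2.circle(a,tuple(int(v) for v in (q-[345,60])*4),3,(0,0,255),1)
cv2.circle(b,tuple(int(v) for v in (pq-[200,135])*4),3,(0,0,255),1)
cv2.imwrite("pics/tip3.png",np.hstack([a,b]))
E
```

```text
[[383.06107117 119.01660274]
 [395.6380285  120.09831166]
 [370.50940739 117.96395954]
 [383.9799493  111.95685809]] [[547.23010168 170.0237182 ]
 [565.19718358 171.56901666]
 [529.29915341 168.5199422 ]
 [548.54278471 159.9383687 ]]
[529.88103368 -83.35001769 105.00869237]
```

View pics/tip3.png

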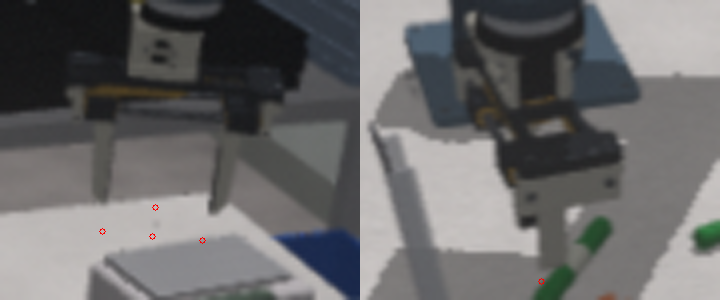

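The fingertips appear about 27 mm above the nominal TCP in both pictures: left panel, tips at (103,203) and (217,213) against predicted (102,231) and (202,240). The grasp therefore closed above the fuse. I'll feel for the rack plate beside the fuse to get the true tip height, then grip.

```bash
python3 - <<'E'
from h import *
c=[499.9,191.9];fy=0.1125
robot.move_gripper(0.6)
robot.move_ptp([*c,60],ori(fy))
print(robot.move_linear([*c,-8],speed=100,f_stop=8),robot.current_tcp_pos())
print(robot.move_linear([*c,-32],speed=25,f_stop=5),robot.current_tcp_pos(),robot.current_contact_force())
z=robot.current_tcp_pos()[2]
robot.move_linear([*c,z+5],speed=60)
robot.move_gripper(0.0)
print(robot.current_gripper_width(),robot.current_finger_force(),robot.current_tcp_pos(),robot.current_t())
E
```

```text
False [500.48264647 191.73547399  -7.61649907]
True [499.62785822 191.8594612  -29.50074949] [-0.88150212 -0.8900984   5.86755999]
0.2043957891886588 29.999932944774628 [500.18743787 191.96183877 -24.43442296] 11.4417
```

```bash
python3 - <<'E'
from h import *
c=[499.9,191.9];psi=.078
robot.move_linear([*c,70],speed=150)
robot.move_ptp([529.9,-83.3,50],ori(psi))
print(robot.current_gripper_width(),robot.current_finger_force(),robot.current_contact_force(),robot.current_t(),robot.current_tcp_pos())
ims=[]
P=np.array([529.9,-83.3,102.4]); Y=np.array([-np.sin(psi),np.cos(psi),0])
for n in("scene","top"):
    d=cam(n); np.save(f"{n}4.npy",d,allow_pickle=True)
    x,y=(205,155) if n=="scene" else (270,165)
    im=cv2.resize(d["img"][y:y+80,x:x+95],None,fx=4,fy=4,interpolation=cv2.INTER_CUBIC)
    pr=proj(d,[P,P+63.5*Y,P-63.5*Y]);print(pr)
    for q in pr:cv2.circle(im,tuple(int(v) for v in (q-[x,y]+.5)*4),2,(255,0,255),1)
    ims.append(im)
cv2.imwrite("pics/hover4.png",np.hstack(ims))
E
```

```text
0.20062907889246231 29.999804198741913 [-0.21270864  1.0552322  -0.86792333] 13.3 [529.61074931 -82.24286645  49.64665416]
[[245.35707273 205.98510868]
 [265.74054741 201.8395732 ]
 [224.51100583 210.23345406]]
[[317.42830369 202.39201555]
 [289.01218437 204.87279071]
 [345.92693474 199.90594013]]
```

View pics/hover4.png

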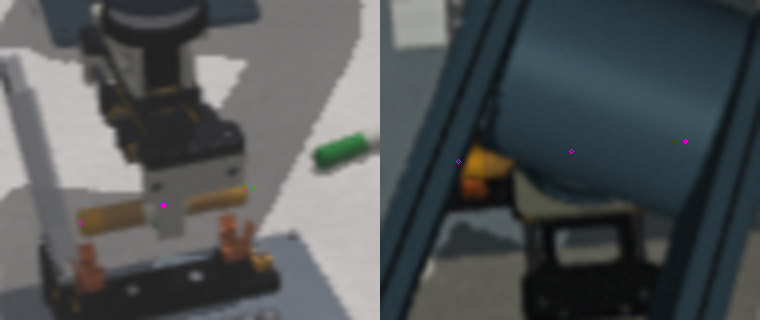

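Held: in the left panel the fuse's ends are near the predicted points (80,222) and (244,189). The right end may sit a little low, so I'll quantify tilt and offset.

```bash
python3 - <<'E'
from meas import *
psi=.078
S=np.load("scene4.npy",allow_pickle=True).item();T=np.load("top4.npy",allow_pickle=True).item()
P=np.array([529.6,-82.3,102.1]);Y=np.array([-np.sin(psi),np.cos(psi),0])
for box in((222,202,20,14),(250,199,19,9)):
    for c in comps(S,box,(8,90,50),(30,255,255),80):
        print(len(c),c.mean(0).round(2),c.min(0),c.max(0))
        # lower/upper edges by column
        for x in np.unique(c[:,0])[::8]: 
            q=c[c[:,0]==x,1]; print("  ",x.round(2),q.min(),q.max(),q.mean().round(2))
print(proj(S,[P+t*Y for t in(-63.5,-45,-30,30,45,63.5)]))
print(proj(S,[P+63.5*Y+[0,0,-5]]))
E
```

```text
1276 [231.67 209.04] [224.375 205.125] [239.875 213.125]
   224.38 208.125 209.875 209.0
   226.38 207.125 213.125 210.12
   228.38 206.875 212.875 209.88
   230.38 206.875 212.125 209.5
   232.38 206.625 211.125 208.88
   234.38 206.125 210.625 208.38
   236.38 205.875 210.375 208.12
   238.38 205.125 209.875 207.5
782 [259.62 204.15] [252.125 201.125] [266.125 206.875]
   252.12 204.375 205.375 204.88
   254.12 203.875 206.625 205.25
   256.12 203.375 206.125 204.75
   258.12 202.875 205.875 204.38
   260.12 202.375 205.875 204.12
   262.12 201.625 205.875 203.75
   264.12 201.125 205.375 203.25
   266.12 202.125 202.625 202.38
[[224.83770063 210.2064588 ]
 [230.95358572 208.95905542]
 [235.88476355 207.95384278]
 [255.35446983 203.98979517]
 [260.15651603 203.01327189]
 [266.04217378 201.8170233 ]]
[[266.06821313 203.19167129]]
```

```bash
python3 - <<'E'
from h import *
S=np.load("scene0.npy",allow_pickle=True).item();psi=.078
Y=np.array([-np.sin(psi),np.cos(psi),0]);X=np.array([np.cos(psi),np.sin(psi),0]);C=np.array([529.9,-83.3,60])
print(proj(S,[C+55.5*Y+11*X,C+55.5*Y-11*X,C-55.5*Y+11*X,C-55.5*Y-11*X,C+66.5*Y]).round(1))
xy=[529.9,-83.3]
print(robot.move_linear([*xy,22],speed=60,f_stop=5),robot.current_tcp_pos(),robot.current_contact_force())
if robot.current_tcp_pos()[2]<24:
    for z in (18,15):
        print(z,robot.move_linear([*xy,z],speed=25,f_stop=12),robot.current_tcp_pos(),robot.current_contact_force(),robot.current_ft_torque())
print(robot.current_t())
E
```

```text
[[264.6 215.9]
 [262.3 211.9]
 [229.  223.4]
 [227.2 219.2]
 [266.9 213.1]]
False [529.79080413 -83.28391352  21.69293119] [ 0.26876604 -0.57584961 -0.72254993]
18 False [530.19403804 -83.62196769  18.49681217] [-0.80912177 -1.12784001  3.30661754] [-0.15939319  0.1995419   0.00035804]
15 False [530.04449561 -83.65168849  15.90622364] [-3.92534613 -0.27627739  8.09371924] [-0.14602413  0.55714787  0.03012844]
14.5917
```

```bash
python3 - <<'E'
from h import *
def st(m,r): print(m,r,np.round(robot.current_tcp_pos(),1),np.round(robot.current_contact_force(),1),np.round(robot.current_ft_torque(),2),round(robot.current_t(),2))
st("shift",robot.move_linear([529,-83.7,14.6],speed=10,f_stop=8))
f=robot.current_contact_force()[2]
st("press",robot.move_linear([529,-83.7,-1],speed=12,f_stop=23.5-f))
E
```

```text
shift False [529.5 -83.8  15.6] [-2.4  1.   7.4] [0.01 0.39 0.03] 14.85
press False [529.9 -84.5   1.8] [-6.3 -0.5 22.9] [-0.06  1.22 -0.  ] 16.3
```

```bash
cat > pic5.py <<'E'
E
python3 - <<'E'
from h import *
def st(m,r): print(m,r,np.round(robot.current_tcp_pos(),1),np.round(robot.current_contact_force(),1),np.round(robot.current_ft_torque(),2),round(robot.current_t(),2))
st("relax",robot.move_linear([529,-83.7,7.6],speed=40))
robot.move_gripper(0.4); st("open",0)
robot.move_linear([529.5,-83.7,95],speed=150); st("up",0)
d=cam("scene"); np.save("scene5.npy",d,allow_pickle=True)
x,y=205,155;psi=.078
Y=np.array([-np.sin(psi),np.cos(psi),0]);C=np.array([529.5,-83.7,60])
im=cv2.resize(d["img"][y:y+85,x:x+100],None,fx=7,fy=7,interpolation=cv2.INTER_CUBIC)
for q in proj(d,[C,C+63.5*Y,C-63.5*Y,C+[0,0,10]]):cv2.circle(im,tuple(int(v) for v in (q-[x,y]+.5)*7),2,(255,0,255),1)
cv2.imwrite("pics/seat5.png",im)
E
```

```text
relax False [529.3 -84.4   7.8] [-1.1 -3.7  4. ] [-0.66  0.24  0.03] 16.67
open 0 [529.  -83.5   7.5] [ 0.9  0.4 -0.2] [-0.12  0.06  0.01] 17.22
up 0 [528.9 -83.5  94.4] [0.1 0.9 0.1] [-0.01  0.07 -0.02] 17.95
```

View pics/seat5.png

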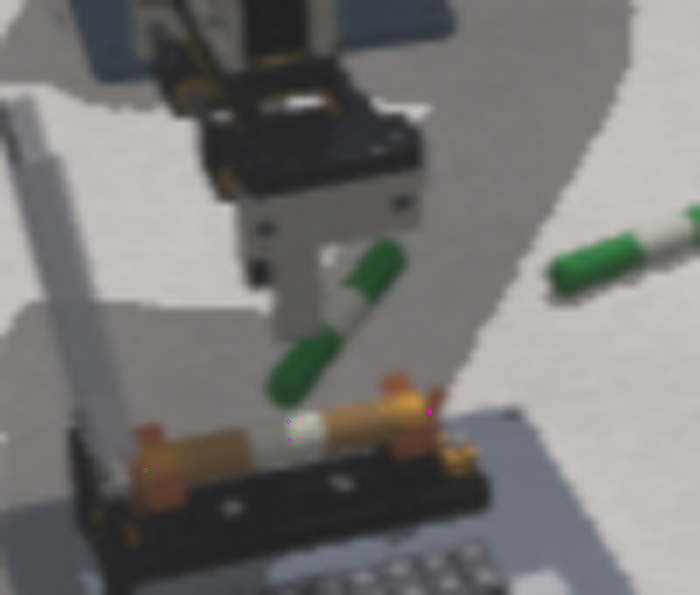

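The fuse lies in the clips: label at (287,440), on the predicted seated-axis point (289,440). I'll check both ends by touching and pressing gently with the closed fingertips.

```bash
python3 - <<'E'
from h import *
def st(m,r): print(m,r,np.round(robot.current_tcp_pos(),1),np.round(robot.current_contact_force(),1),round(robot.current_t(),2))
psi=.078;Y=np.array([-np.sin(psi),np.cos(psi)]);C=np.array([529.2,-83.6])
robot.move_gripper(0.0)
for s in(36,-36):
    p=C+s*Y
    robot.move_linear([*p,48],speed=150)
    st("touch",robot.move_linear([*p,28],speed=20,f_stop=3)); f=robot.current_contact_force()[2]
    z=robot.current_tcp_pos()[2]
    st("press",robot.move_linear([*p,z-8],speed=15,f_stop=15-f))
    robot.move_linear([*p,48],speed=100)
E
```

```text
touch True [526.5 -47.8  34.9] [-0.2  0.4  3.2] 19.97
press True [526.9 -47.8  32. ] [-3.4  1.  14.9] 20.36
touch True [ 532.1 -119.4   34.8] [ 0.4 -1.1  5. ] 21.98
press True [ 532.3 -119.4   32.4] [-3.7  1.1 14.1] 22.35
```

Both ends touch at the same height, and pressing them moves only the panel (about 4 N/mm), so the fuse is home. Next is the cover.

```bash
cat > cover.py <<'E'
from h import *
psi=.078;Y=np.array([-np.sin(psi),np.cos(psi),0]);Z=np.array([0,0,1.]);C=np.array([529.2,-83.6,0])
H=C-83*Y+76*Z
def pose(th,off=2.,r=145):
    t=.6*min(1,th/1.5)
    tip=H+r*(np.cos(th)*Y+np.sin(th)*Z)+off*(-np.sin(th)*Y+np.cos(th)*Z)
    return tip+33.4*(np.sin(t)*Y-np.cos(t)*Z),ori(psi,t)
E
python3 - <<'E'
from cover import *
def st(m,r): print(m,r,np.round(robot.current_tcp_pos(),1),np.round(robot.current_contact_force(),1),round(robot.current_t(),2))
ths=np.arange(2.3,.05,-.28)
W=[pose(t) for t in ths]; p0,o0=W[0]; pre=p0+90*np.array([0,0,1.])-60*Y
for p,o in [(pre,o0)]+W: assert robot.inverse_kinematics(list(p),o) is not None,p
robot.move_linear([529,-83,290],speed=250)
robot.move_ptp(list(pre),o0); st("pre",0)
st("in",robot.move_linear(list(p0),o0,speed=150,f_stop=8))
for t,(p,o) in zip(ths[1:],W[1:]):
    r=robot.move_linear(list(p),o,speed=120,f_stop=12); st(round(t,2),r)
    if r: break
E
```

```text
pre 0 [ 547.  -304.   245.6] [-0.2  0.4  0.3] 24.8
in False [ 542.6 -245.2  156.6] [ 0.5  0.5 -0. ] 25.68
2.02 False [ 539.4 -212.3  178.8] [-0.1 -0.1  0.4] 26.16
1.74 False [ 536.3 -173.8  191.1] [-0.5 -1.   0.5] 26.64
1.46 False [ 533.2 -134.3  192.4] [ 1.  -0.5 -0.6] 27.12
1.18 False [530.5 -98.5 181.3] [-0.7 -0.6 -0. ] 27.59
0.9 False [528.2 -67.1 159.7] [-0.5 -0.3 -0.7] 28.06
0.62 False [526.4 -42.5 129.8] [-0.4 -0.3  1. ] 28.53
0.34 False [525.3 -27.   93.7] [0.8 0.2 0.6] 29.02
0.06 False [525.  -21.9  53.9] [ 0.1 -0.8  0.6] 29.5
```

Finally, press shut with a light force stop, retreat and look.

```bash
python3 - <<'E'
from cover import *
def st(m,r): print(m,r,np.round(robot.current_tcp_pos(),1),np.round(robot.current_contact_force(),1),round(robot.current_t(),2))
p,o=pose(0.)
st("down",robot.move_linear([p[0],p[1],p[2]-8],o,speed=30,f_stop=7))
z=robot.current_tcp_pos()
robot.move_linear([p[0],p[1],200],speed=200)
robot.move_ptp([400,250,220],ori(psi)); st("away",0)
ims=[]
for n,(x,y) in {"scene":(200,140),"top":(270,150)}.items():
    d=cam(n); ims.append(cv2.resize(d["img"][y:y+110,x:x+100],None,fx=4,fy=4,interpolation=cv2.INTER_CUBIC))
cv2.imwrite("pics/end6.png",np.hstack(ims))
E
```

```text
down True [525.3 -22.7  41. ] [-2.   0.1 10.2] 29.97
away 0 [400.5 249.4 219.6] [ 0.4  0.  -0.6] 32.07
```

View pics/end6.png

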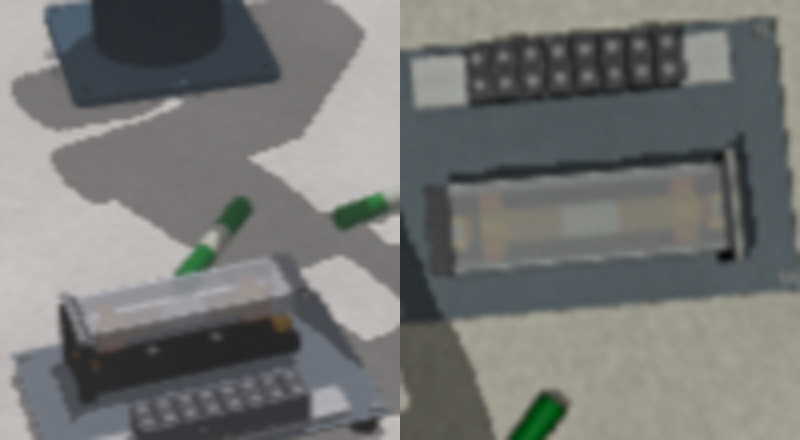

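The picture shows the cover lying level over the seated fuse in both panels: left (185,300), right (590,215). The stop height also matches the shut position.

```bash
python3 -c "
from bench import robot
print(robot.hand_in())"
```

```text
the job is handed in; nothing more can be done
None
```

The long fuse is seated in both clips (peak press reading about 23 N, both ends checked level), the cover is fully shut, and the job was handed in at about 32 s; the first grasp closed above the fuse and had to be repeated.

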